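# Clear the road for the red locomotive on a model railway turntable

## Robot

A 7-joint arm with a two-finger parallel gripper is mounted at the origin on the work surface. World frame = base frame: x ahead of the robot, y to its left, z up, the work surface at z = 0. Lengths are in m, angles in rad, forces in N, time in s.
With the tool pointing down it reaches from about 0.425 to 1.025 m from the base axis. Payload 9.4 kg.
Tool frame: the origin (TCP) lies on the front face of the gripper's body, between the roots of the fingers; the fingertips stand 84 mm ahead of it and the grasp point (between the pads) lies 65 mm ahead of it (bot.tip_extent is the distance from the TCP to the fingertips, in m); z points along the fingers, y is the direction in which the jaws open and shut (so a half turn about z gives the same grasp; the last joint's range is limited). The gripper opens to 93 mm and grips with 3 to 60 N. Pads are 15 mm wide; open, the fingers measure 128 mm over their backs; the gripper's body (75 mm by 188 mm) begins 65 mm behind the grasp point.
Start: joints at [1.267, 0.599, -0.003, 1.599, 0.002, 0.943, -0.08], TCP at [0.163, -0.706, 0.303] pointing down, gripper open.
Joint ranges: [-2.57, 2.57], [-0.35, 1.97], [-1.29, 1.29], [0.11, 2.56], [-1.05, 4.19], [0.11, 1.86], [-2.63, 2.63]. Speed limits (rad/s): [2.22, 2.22, 3.01, 3.01, 3.14, 3.14, 3.14].

## Interface

Orientations are given as a 3x3 rotation matrix whose columns are the frame's x, y, z axes.
In Python, from cell import bot, grab_frame, camera_params gives the robot as it stands. The module is installed in compiled form; this text tells all that it offers.
- The arm moves only by the tool apply_moves, never from a script. Its argument "series" is a list of rows, each a list of 2 entries, a list of its own where there are three numbers: the shift along the world's x, y, z in mm, then the turn, a rotation vector about the world's x, y, z in rad. A call has 1 to 8 rows; each row is the pose to reach, as a shift and turn from the pose commanded when the call began; what a row does not reach only later rows make up. A row lasts 1/12 s, in which the tool goes at most 41.7 mm and 7.16 degrees, less where a joint would pass 70% of its speed; a pose out of reach is approached as far as the arm can. A call with a gripper value outside its range is refused whole. "gripper" is the closure, from -1 (fully open) to 1 (shut), set as the call begins (left out, the last holds). The fingers move at their own pace and stop on an object; the grip force is fixed at half the most. Time passes only in rows, so rows that repeat a pose let the fingers close. It gives the time, the measured TCP pose, the force and the opening at its end, in the units of the state.
- bot.read_state(): the state, without advancing time (a new reading comes with each control period).
- grab_frame(name): name is "scene" or "top" or "wrist"; returns (picture, depth): 400x640x3 uint8, red, green, blue; 400x640 float32, m along the optical axis (not along the pixel's ray), 0 where there is no reading.
- camera_params(name): a dict with "intrinsics" (3x3 intrinsics, pixels), "R" (3x3) and "t" (3): a world point X has camera coordinates R X + t. Camera axes: x right, y down, z forward; pixel columns grow to the right and rows downward; lengths in m; the calibration is good to about 2 mm. A picture is of the moment at which its call begins: read the wrist's pose just before it. camera_params takes no time and is no camera call; for the wrist camera it gives the pose at the moment of the call.
- bot.hand_in(): hands the job in, once; it reports no verdict.
The state is a dict: "t": time; "qpos": joint angles; "qd": joint speeds; "joint_torque": joint torques, N m; "position": TCP position; "tool_rot": TCP orientation; "wrist_force": force on the tool from outside, world axes, zero at the start; "wrist_torque": the same for the moment, N m; "width": finger opening in m.
Only numpy, scipy, OpenCV 4.12 (cv2) and the standard library are available. Lean on these libraries where they do the work, as an engineer would, in place of code of your own. Each camera call takes 0.05 s, during which the arm holds its last target.

## Task

The red locomotive is to roll onto the turntable of the model railway: push the red-striped gate that bars its track fully open, and push the yellow post of the turntable bridge round until the bridge lies straight in line with the red locomotive's track (either end of the bridge may face it). Only push with a fingertip, picking nothing up; leave the blue-striped gate shut and the locomotive, wagon, water tower and tree standing where they are.

Things in the scene. Friction and masses are not known exactly. Their poses are not given: they have to be found in the camera images.
- bridge: Turntable bridge of wood, 170 mm long (x), 40 mm wide (y), turning freely either way about its vertical middle axis with light friction (about 1 N at the post; it stays where it is left). Origin on that axis at the bridge's underside, 12 mm above the table; the deck is 20 mm above the table and its low side rails reach 24 mm. Its x axis runs along the bridge towards the end with the yellow post. It turns in a round plywood base 202 mm across and 8 mm high.
- bridge_post (a point): Middle of the upright yellow push post on the bridge, 12 mm thick, its top 65 mm above the table; the post stands 70 mm from the turning axis, on the bridge's x axis. This point is 42 mm above the table.
- red_track: The straight wooden track, 40 mm wide, 20 mm high, on which the red locomotive stands. Fixed. Its origin is at table height on the turntable's turning axis and its x axis points outwards along the middle of the track, which runs from 103 to 311 mm from the origin. The bridge is in line when its x axis is parallel to this x axis, either way round.
- red_gate_pivot (a point): Vertical pivot axis of the red-striped gate at the height of its arm's middle (50 mm above the table): beside the track, 125 mm out along the red track's x and 45 mm to its +y side. Orientation as the red track.
- red_gate_tip (a point): Free end of the red-striped white gate arm, 70 mm from the pivot. The arm is 8 mm thick and 12 mm high, from 44 to 56 mm above the table, so there are 24 mm free between it and the track. The arm stays where it is left (about 0.3 N moves it).
- red_gate (a joint): Angle of the red-striped gate (rad): 0 when the arm lies square across the track (from the pivot to the track's -y), 1.57 (its stop) fully open, with the arm beside the track pointing outwards along its +x. It opens by swinging outwards, away from the turntable, counter-clockwise seen from above.
- blue_gate (a joint): Angle of the same kind of gate with blue stripes, on the other track; near 0 = shut across that track. To be left shut.
- blue_gate_pivot (a point): Pivot axis of the blue-striped gate, 50 mm above the table; the arm is like the red one.
- loco_center (a point): Middle of the loose red locomotive, 96 mm long, 42 mm wide, 60 mm high, standing on the red track about 263 mm from the turning axis; top 80 mm above the table. Not to be moved.
- wagon_center (a point): Middle of the loose blue open wagon on the other track, 96 by 40 mm and 46 mm high, on a track 20 mm high (this point is 30 mm above the track). Not to be moved.
- water_tower: Loose wooden water tower, 54 mm across, 85 mm high; origin under its middle. Not to be moved.
- tree: Loose model fir tree, 44 mm across, 85 mm high; origin under its middle. Not to be moved.
Things that resemble listed ones, but are neither listed nor needed, are in the scene too. What is shaped like the part that bears blue_gate but turquoise is not meant.

How it is judged:
By the outcome, as a careful person would: the job done as asked, in the order asked, and still so for the second after the job is handed in, with the robot touching nothing.
It also fails if it takes over 58 s, if anything falls off the work surface, if the arm or the gripper's body presses on something with over 40 N, if the wrist force passes 120 N, or if a joint passes its speed limit or range.

## Working session

There is one attempt and no reset: what is moved stays moved. The work goes in short steps, Python scripts to look and compute and a tool call to move; the robot and the scene stay as the last step left them, time stands still between calls to the robot, and variables do not carry over. Pictures are saved under pics/ and viewed, and the job is handed in when it is done.

Besides the shell and the picture viewer there is one more tool, called as name(argument=value, ...), one argument or row to a line, values as JSON. apply_moves: Moves the arm, as the interface text tells. Its arguments: {"type":"object","properties":{"series":{"type":"array"},"gripper":{"type":"number"}},"required":["series"]}

```bash
mkdir -p pics
python3 - <<'E'
from cell import bot, grab_frame, camera_params
import cv2,numpy as np
for n in ("scene","top"):
    p,d=grab_frame(n); np.savez(f"{n}.npz",p=p,d=d,**camera_params(n))
    cv2.imwrite(f"pics/{n}1.png",p[:,:,::-1])
    print(n,camera_params(n))
s=bot.read_state();print(s['t'],s['position'],s['tool_rot'],s['width'],bot.tip_extent)
E
```

```text
scene {'intrinsics': array([[407.19682502,   0.        , 322.59104621],
       [  0.        , 407.19682502, 197.74814766],
       [  0.        ,   0.        ,   1.        ]]), 'R': array([[-0.81977487,  0.57240629,  0.017894  ],
       [ 0.3610574 ,  0.54083909, -0.75969115],
       [-0.44452977, -0.61631495, -0.65003782]]), 't': array([ 0.47958647, -0.05178367,  1.37066094])}
top {'intrinsics': array([[373.60274997,   0.        , 314.09884611],
       [  0.        , 373.60274997, 200.6052673 ],
       [  0.        ,   0.        ,   1.        ]]), 'R': array([[-0.01151257, -0.99992468, -0.00425358],
       [-0.98691279,  0.0120468 , -0.16080428],
       [ 0.16084341,  0.00234664, -0.98697715]]), 't': array([-0.10576668,  0.4655473 ,  1.12429372])}
0.1 [ 0.16295424 -0.70611538  0.30194533] [[ 9.74370838e-01  2.24947238e-01 -4.58063578e-04]
 [ 2.24947659e-01 -9.74369917e-01  1.34719351e-03]
 [-1.43275912e-04 -1.41570640e-03 -9.99998988e-01]] 0.09305106618954995 0.0841
```

View pics/scene1.png

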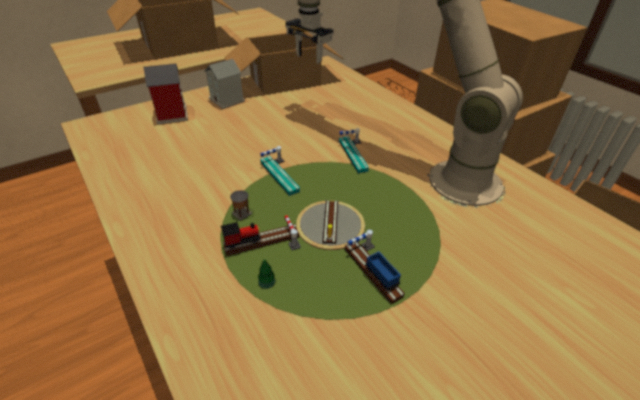

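View pics/top1.png

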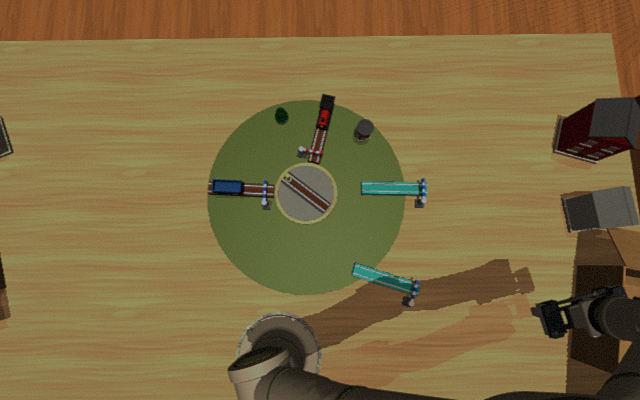

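The top view shows the turntable at about (306,193), the red track going up to the loco at (325,112), the wagon at left (228,187), and the post near (288,177). I'll enlarge the middle.

```bash
cat > h.py <<'E'
import numpy as np
def px2w(c,u,v,z):
    K,R,t=c['intrinsics'],c['R'],c['t']
    r=R.T@np.linalg.inv(K)@np.array([u,v,1.]); o=-R.T@t
    return o+r*(z-o[2])/r[2]
def w2px(c,X):
    q=c['intrinsics']@(c['R']@np.asarray(X,float)+c['t']); return q[:2]/q[2]
E
python3 - <<'E'
import cv2,numpy as np
p=np.load('top.npz')['p'][:,:,::-1]
c=p[85:235,260:400]; cv2.imwrite('pics/topc.png',cv2.resize(c,None,fx=4,fy=4,interpolation=cv2.INTER_CUBIC))
p=np.load('scene.npz')['p'][:,:,::-1]
c=p[180:300,215:375]; cv2.imwrite('pics/scenec.png',cv2.resize(c,None,fx=5,fy=5,interpolation=cv2.INTER_CUBIC))
E
```

```text
(no output)
```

View pics/topc.png

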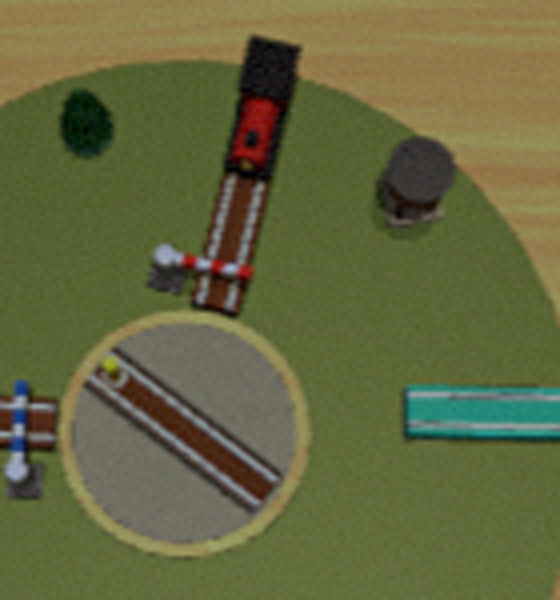

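View pics/scenec.png

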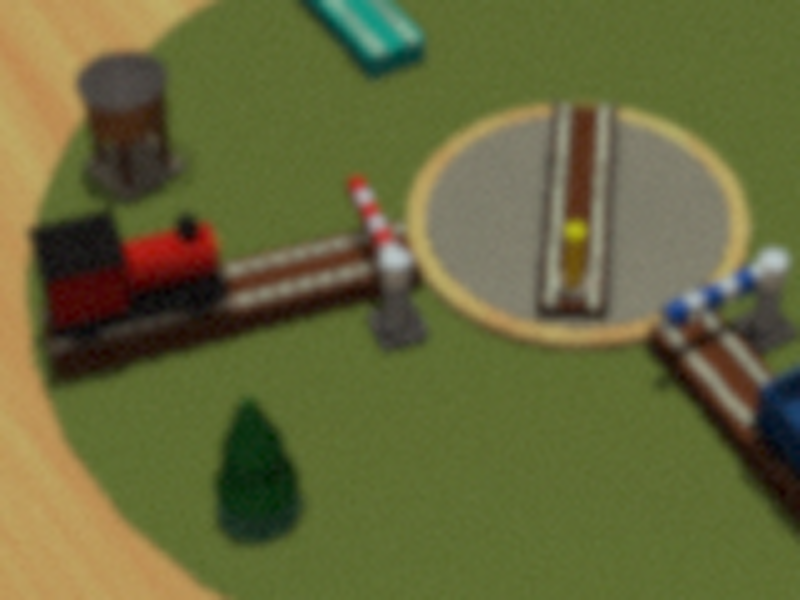

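Run:
```python
from h import *
c=np.load('top.npz')
f=lambda x,y,z:px2w(c,260+(x+.5)/4-.5,85+(y+.5)/4-.5,z)
C=f(184.5,433.5,.008);print('C',C, 'diam',f(60,433,.008)-f(309,433,.008),f(184,310,.008)-f(184,557,.008))
for n,x,y,z in [('trk near',216,308,.02),('trk rails',246,181,.02),('loco cab back top mid',275,42,.08),('gatepivot top',166,256,.06),('tip',248,272,.05),('post top',110,364,.065),('bridge end far',263,492,.022),('bridge endpost',102,366,.022),('tower top',421,168,.085),('tree',87,125,.05),('bluepivot',16,468,.06),('bluetip',21,384,.05)]:
    P=f(x,y,z);d=P[:2]-C[:2];print(n,P.round(4),'r',np.hypot(*d).round(4),'ang',np.degrees(np.arctan2(d[1],d[0])).round(2))
```

```text
C [ 0.49404484 -0.08477551  0.008     ] diam [0.00245009 0.19923931 0.        ] [ 0.20092685 -0.00158037  0.        ]
trk near [ 0.594  -0.1112  0.02  ] r 0.1033 ang -14.8
trk rails [ 0.7002 -0.1368  0.02  ] r 0.2126 ang -14.16
loco cab back top mid [ 0.7921 -0.16    0.08  ] r 0.3074 ang -14.17
gatepivot top [ 0.6254 -0.0728  0.06  ] r 0.1319 ang 5.23
tip [ 0.6146 -0.1367  0.05  ] r 0.1313 ang -23.3
post top [ 0.5385 -0.0295  0.065 ] r 0.0709 ang 51.24
bridge end far [ 0.444  -0.1464  0.022 ] r 0.0794 ang -129.07
bridge endpost [ 0.5469 -0.0198  0.022 ] r 0.0838 ang 50.84
tower top [ 0.6853 -0.2703  0.085 ] r 0.2665 ang -44.13
tree [ 0.7377 -0.0099  0.05  ] r 0.2549 ang 17.07
bluepivot [0.4593 0.0426 0.06  ] r 0.132 ang 105.25
bluetip [0.5269 0.0408 0.05  ] r 0.1298 ang 75.33
```

apply_moves(
  series=[
    [[23,33,0],[0,0,-0.06]],
    [[46,66,0],[0,0,-0.12]],
    [[69,98,0],[0,0,-0.18]],
    [[92,131,0],[0,0,-0.24]],
    [[115,163,0],[0,0,-0.3]],
    [[138,196,0],[0,0,-0.36]],
    [[161,228,0],[0,0,-0.42]],
    [[184,261,0],[0,0,-0.475]],
  ],
  gripper=1,
)

```text
t: 0.77
position: [0.3477, -0.4437, 0.3025]
tool_rot: [[0.969, -0.249, -0.0], [-0.249, -0.969, 0.0], [-0.0, -0.0, -1.0]]
wrist_force: [0.7, -0.5, -0.5]
width: 0.0442
```

apply_moves(
  series=[
    [[23,33,0],[0,0,0]],
    [[46,66,0],[0,0,0]],
    [[69,98,0],[0,0,0]],
    [[92,131,0],[0,0,0]],
    [[115,163,0],[0,0,0]],
    [[138,196,0],[0,0,0]],
    [[161,228,0],[0,0,0]],
    [[170,240,0],[0,0,0]],
  ],
)

```text
t: 1.43
position: [0.52, -0.2, 0.3025]
tool_rot: [[0.971, -0.24, 0.001], [-0.24, -0.971, 0.002], [0.0, -0.002, -1.0]]
wrist_force: [0.3, 0.8, -1.1]
width: 0.0004
```

Run:
```python
from cell import bot, grab_frame, camera_params
import cv2,numpy as np
s=bot.read_state();print(s['t'],s['position'],s['tool_rot'].round(3),s['width'],s['qpos'])
c=camera_params('wrist');p,d=grab_frame('wrist');np.savez('w1.npz',p=p,d=d,**c)
cv2.imwrite('pics/w1.png',p[:,:,::-1])
```

```text
1.4333 [ 0.52002504 -0.19995957  0.30246933] [[ 0.971 -0.24   0.001]
 [-0.24  -0.971  0.002]
 [ 0.    -0.002 -1.   ]] 0.0004324677377571797 [ 0.20887495  0.39908063  0.07878505  1.99149569 -0.04800184  0.75237747
 -1.49634743]
```

View pics/w1.png

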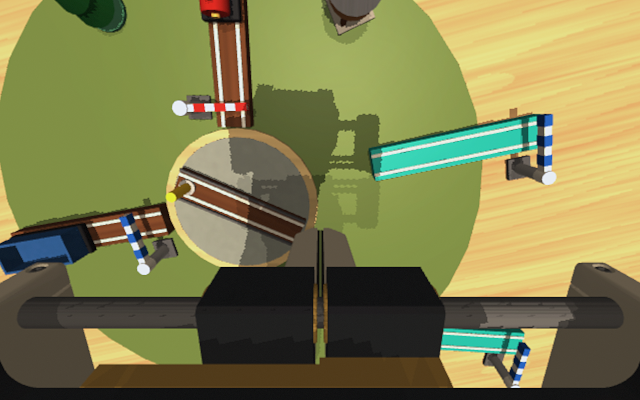

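Run:
```python
import cv2,numpy as np
p=np.load('w1.npz')['p'][:,:,::-1]
cv2.imwrite('pics/w1c.png',cv2.resize(p[0:290,160:340],None,fx=4,fy=4,interpolation=cv2.INTER_CUBIC)[:600])
cv2.imwrite('pics/w1d.png',cv2.resize(p[120:270,150:330],None,fx=4,fy=4,interpolation=cv2.INTER_CUBIC))
```

```text
(no output)
```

View pics/w1c.png

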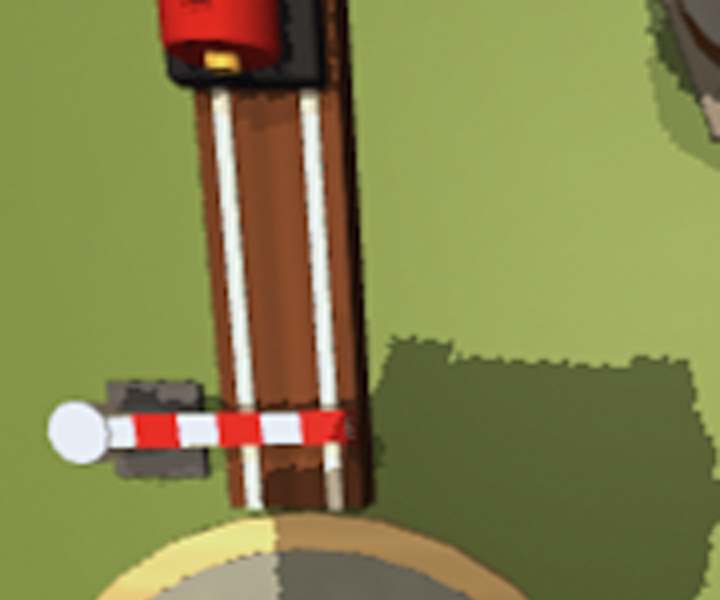

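View pics/w1d.png

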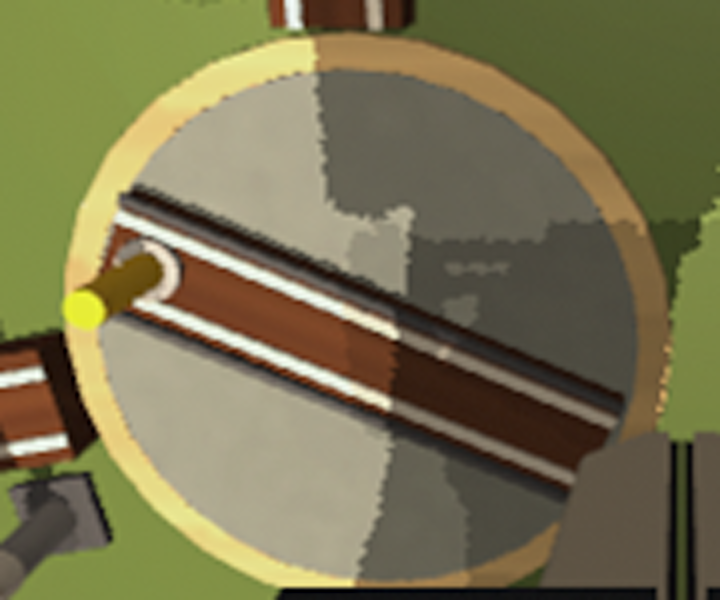

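Run:
```python
from h import *
from scipy.optimize import least_squares
c=np.load('w1.npz')
A=lambda x,y,z:px2w(c,160+(x+.5)/4-.5,0+(y+.5)/4-.5,z)[:2]
B=lambda x,y,z:px2w(c,150+(x+.5)/4-.5,120+(y+.5)/4-.5,z)[:2]
pts=np.array([B(x,y,.008) for x,y in [(66,290),(90,185),(150,110),(250,50),(345,35),(450,50),(560,115),(640,215),(668,330),(100,430),(160,515),(270,580)]])
r=least_squares(lambda q:np.hypot(*(pts-q[:2]).T)-q[2],[.494,-.085,.1]);print(r.x,(r.fun*1e3).round(1))
C=r.x[:2]
g=lambda a,b:np.degrees(np.arctan2(*(b-a)[::-1])).round(2)
l=[A(254,505,.02),A(222,90,.02)];q=[A(336,505,.02),A(309,92,.02)]
print('track',g(*l),g(*q)); m0=(l[0]+q[0])/2;m1=(l[1]+q[1])/2;print(m0,m1,g(m0,m1),g(C,m0),g(C,m1),np.hypot(*(m0-C)))
print('bridge',g(B(613,420,.024),B(120,215,.024)),g(B(575,480,.024),B(138,302,.024)))
for n,P in [('post',B(84,309,.065)),('piv',A(79,432,.06)),('tip',A(345,425,.056))]:
    print(n,P,np.hypot(*(P-C)),g(C,P))
```

```text
[ 0.4965691  -0.08823684  0.09981651] [-0.   0.4 -0.7 -0.2 -0.2  0.6 -0.1  0.3 -0.3 -0.3  1.1 -0.7]
track -14.76 -14.31
[ 0.59694474 -0.11377687] [ 0.70319542 -0.14132467] -14.54 -14.28 -14.41 0.10357394643429879
bridge 51.81 51.83
post [ 0.54003737 -0.03374723] 0.06970371308869538 51.42
piv [ 0.62828859 -0.076876  ] 0.13220852368042818 4.93
tip [ 0.61352327 -0.14377906] 0.12947284363332978 -25.4
```

apply_moves(
  series=[
    [[23,29,0],[0,0,0]],
    [[45,58,0],[0,0,0]],
    [[67,86,0],[0,0,0]],
    [[67,86,-38],[0,0,0]],
    [[67,86,-76],[0,0,0]],
    [[67,86,-114],[0,0,0]],
    [[67,86,-150],[0,0,0]],
    [[67,86,-184],[0,0,0]],
  ],
)

```text
t: 2.15
position: [0.5833, -0.1199, 0.1167]
tool_rot: [[0.969, -0.246, -0.001], [-0.246, -0.969, -0.0], [-0.001, 0.0, -1.0]]
wrist_force: [-0.3, 0.2, 0.0]
width: 0.0003
```

Run:
```python
from cell import bot, grab_frame, camera_params
import cv2,numpy as np
s=bot.read_state();print(s['t'],s['position'],s['tool_rot'].round(3))
c=camera_params('wrist');p,d=grab_frame('wrist');np.savez('w2.npz',p=p,d=d,**c)
cv2.imwrite('pics/w2.png',p[:,:,::-1])
p,d=grab_frame('scene')
cv2.imwrite('pics/s2.png',cv2.resize(p[150:300,215:400,::-1],None,fx=4,fy=4,interpolation=cv2.INTER_CUBIC))
```

```text
2.15 [ 0.5833478  -0.1198579   0.11674218] [[ 0.969 -0.246 -0.001]
 [-0.246 -0.969 -0.   ]
 [-0.001  0.    -1.   ]]
```

View pics/w2.png

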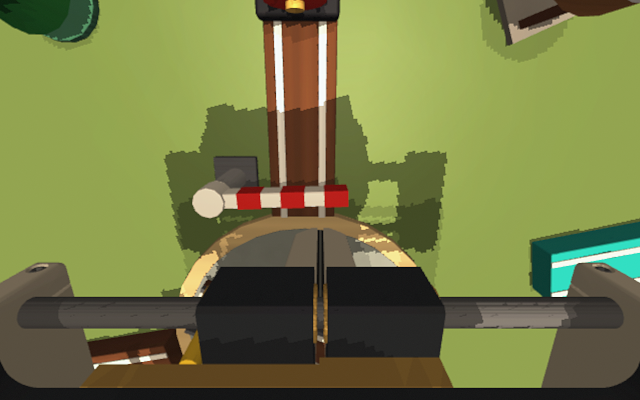

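View pics/s2.png

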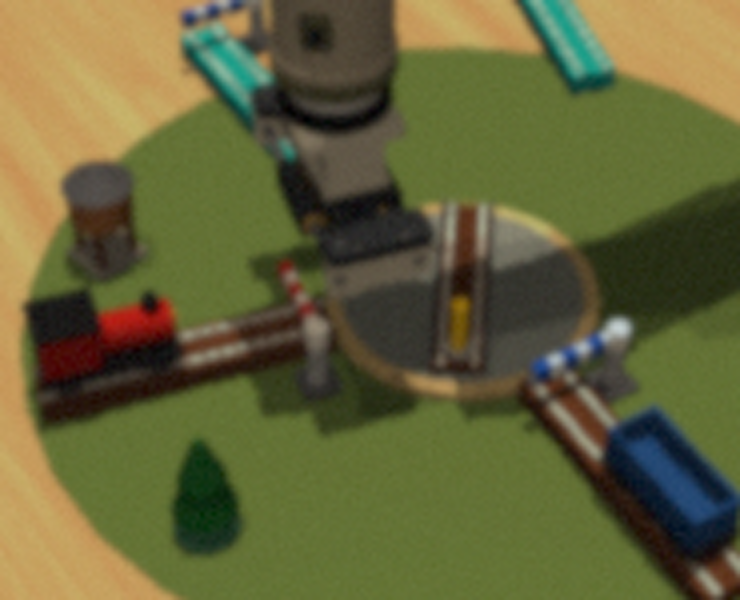

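Run:
```python
from h import *
from cell import camera_params,bot
c=np.load('w2.npz');s=bot.read_state()
T=s['position'];R=s['tool_rot']
for n,o in [('tip',(0,0,.084)),('tip+x7',(.0075,0,.084)),('tip+x+y',(.0075,.0175,.084)),('grasp+x+y',(.0075,.0175,.065)),('root x y',(.0075,.0175,.01))]:
    X=T+R@np.array(o); q=w2px(camera_params('scene'),X); print(n,w2px(c,X),(q-[215,150])*4)
d=c['d'];print(d[250,280:360:8],d[240,290:350:6],d[310,200:440:20])
print(-c['R'].T@c['t'],T)
```

```text
tip [317.9113445  243.62045708] [340.91543406 289.47940005]
tip+x7 [317.88646546 232.47567071] [330.9464858  292.00045378]
tip+x+y [346.43431344 232.47165014] [323.43220262 276.07280089]
grasp+x+y [349.36244452 246.58376708] [322.55885839 256.86554592]
root x y [363.19345792 313.24228519] [319.92245689 198.88378528]
[0.2110486  0.21058825 0.15283115 0.15419027 0.15214476 0.15637243
 0.15217343 0.15166448 0.1522533  0.21047582] [0.20847    0.16429615 0.16503328 0.16412865 0.16425492 0.16833974
 0.16353516 0.16498353 0.16330792 0.16306844] [0.0692709  0.06974473 0.06921432 0.06969089 0.06918658 0.06799658
 0.07712096 0.06897875 0.06997189 0.06947978 0.06909724 0.06894965]
[ 0.66181095 -0.14103256  0.19803347] [ 0.58124872 -0.11943085  0.1138929 ]
```

apply_moves(
  series=[
    [[0,0,0],[0,0,0]],
    [[0,0,0],[0,0,0]],
    [[0,0,0],[0,0,0]],
  ],
)

```text
t: 2.5
position: [0.585, -0.1199, 0.121]
tool_rot: [[0.969, -0.246, 0.003], [-0.246, -0.969, -0.001], [0.003, -0.0, -1.0]]
wrist_force: [-0.3, -0.3, 0.5]
width: 0.0007
```

apply_moves(
  series=[
    [[10,-1,0],[0,0,0]],
    [[19,-3,0],[0,0,0]],
    [[26,-5,0],[0,0,0]],
    [[32,-6,0],[0,0,0]],
    [[38,-8,0],[0,0,0]],
    [[45,-8,0],[0,0,0]],
    [[52,-8,0],[0,0,0]],
    [[52,-8,0],[0,0,0]],
  ],
)

```text
t: 3.17
position: [0.6377, -0.1273, 0.1186]
tool_rot: [[0.969, -0.245, 0.001], [-0.245, -0.969, -0.0], [0.001, -0.0, -1.0]]
wrist_force: [0.7, 0.3, 1.4]
width: 0.0007
```

Run:
```python
from cell import bot, grab_frame, camera_params
import cv2,numpy as np
s=bot.read_state();print(s['t'],s['position'],s['wrist_force'])
d=np.array(s['position'])[:2]-[.4963,-.087];print(d@[.968,-.25],d@[.25,.968])
p,d=grab_frame('wrist')
cv2.imwrite('pics/w3.png',p[:,:,::-1])
```

```text
3.1667 [ 0.63765995 -0.12730354  0.11863121] [0.73273048 0.33851449 1.41572779]
0.1469123192231239 -0.003673837043864022
```

View pics/w3.png

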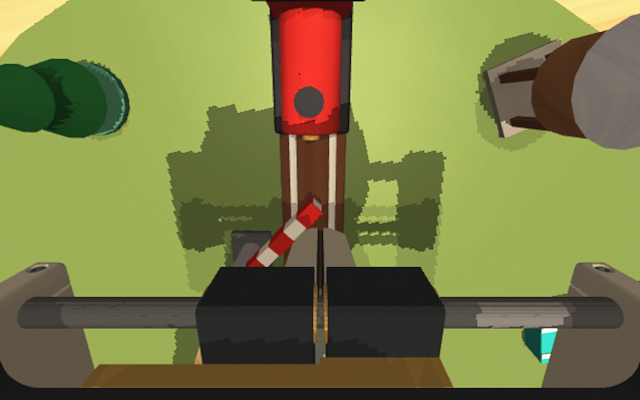

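apply_moves(
  series=[
    [[5,1,0],[0,0,0]],
    [[11,2,0],[0,0,0]],
    [[18,5,0],[0,0,0]],
    [[24,9,0],[0,0,0]],
    [[29,13,0],[0,0,0]],
    [[32,16,0],[0,0,0]],
    [[34,19,0],[0,0,0]],
    [[34,19,0],[0,0,0]],
  ],
)

```text
t: 3.88
position: [0.6706, -0.1072, 0.1187]
tool_rot: [[0.97, -0.244, 0.0], [-0.244, -0.97, 0.0], [0.0, -0.001, -1.0]]
wrist_force: [0.4, -0.2, 0.4]
width: 0.0008
```

Run:
```python
from cell import bot, grab_frame, camera_params
import cv2,numpy as np
s=bot.read_state();print(s['t'],s['position'],s['wrist_force'])
d=np.array(s['position'])[:2]-[.4963,-.087];print(d@[.968,-.25],d@[.25,.968])
c=camera_params('wrist');p,d=grab_frame('wrist');np.savez('w4.npz',p=p,d=d,**c)
cv2.imwrite('pics/w4.png',p[:,:,::-1])
```

```text
3.8833 [ 0.67059756 -0.10723778  0.11866915] [ 0.35570879 -0.17211195  0.39256612]
0.17377947949592676 0.023984220968083246
```

View pics/w4.png

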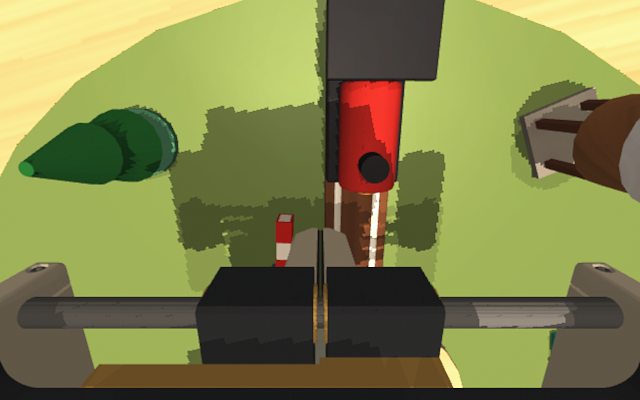

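apply_moves(
  series=[
    [[0.5,2,0],[0,0,0]],
    [[0.5,2,0],[0,0,0]],
    [[0.5,2,0],[0,0,0]],
  ],
)

```text
t: 4.18
position: [0.6704, -0.1065, 0.1188]
tool_rot: [[0.969, -0.246, -0.0], [-0.246, -0.969, 0.0], [-0.0, -0.0, -1.0]]
wrist_force: [-0.4, -0.5, 0.6]
width: 0.0008
```

apply_moves(
  series=[
    [[0.5,2,0],[0,0,0]],
    [[0.5,2,0],[0,0,0]],
    [[0.5,2,0],[0,0,0]],
  ],
)

```text
t: 4.43
position: [0.671, -0.1045, 0.1188]
tool_rot: [[0.969, -0.246, 0.0], [-0.246, -0.969, -0.0], [0.0, 0.0, -1.0]]
wrist_force: [0.1, -1.0, -0.2]
width: 0.0001
```

Run:
```python
from cell import bot, grab_frame, camera_params
from h import *
import cv2
s=bot.read_state();print(s['t'],s['position'],s['wrist_force'])
d=np.array(s['position'])[:2]-[.4963,-.087];print(d@[.968,-.25],d@[.25,.968])
c=camera_params('wrist');p,d=grab_frame('wrist');np.savez('w4.npz',p=p,d=d,**c)
cv2.imwrite('pics/w5.png',cv2.resize(p[180:300,240:400,::-1],None,fx=5,fy=5,interpolation=cv2.INTER_CUBIC))
```

```text
4.4333 [ 0.67104019 -0.10448071  0.11877448] [ 0.10007569 -0.99861125 -0.21250532]
0.1735186786825535 0.02676372199374042
```

View pics/w5.png

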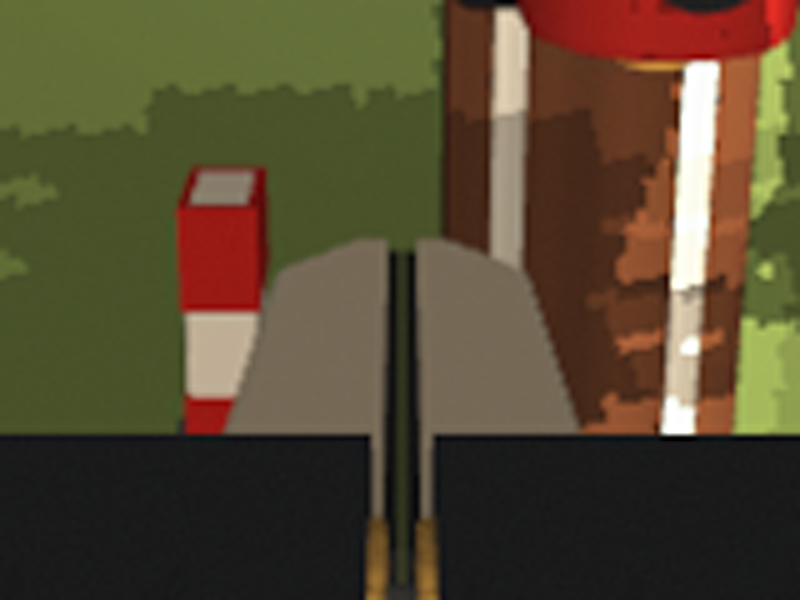

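Run:
```python
from h import *
c=np.load('w4.npz')
f=lambda x,y,z:px2w(c,240+(x+.5)/5-.5,180+(y+.5)/5-.5,z)[:2]
a=f(187,425,.056);b=f(178,210,.056);r=f(260,207,.056)
ex=np.array([.968,-.25]);ey=np.array([.25,.968])
for P in (a,b,r,(b+r)/2): d=P-[.4963,-.087];print(d@ex,d@ey)
g=lambda a,b:np.degrees(np.arctan2(*(b-a)[::-1]));print(g(a,b), g(f(507,260,.02),f(510,20,.02)), np.hypot(*(b-r)))
```

```text
0.17004065113848002 0.04864533703703135
0.19519580005730106 0.04863737168024339
0.195565312276965 0.04012314349509272
0.19538055616713296 0.04438025758766804
-14.499177033408303 -13.704870523605146 0.008524271731741546
```

apply_moves(
  series=[
    [[0.5,2,0],[0,0,0]],
    [[0.5,2,0],[0,0,0]],
    [[0.5,2,0],[0,0,0]],
  ],
)

```text
t: 4.73
position: [0.6711, -0.1042, 0.1188]
tool_rot: [[0.969, -0.247, -0.001], [-0.247, -0.969, -0.002], [-0.0, 0.002, -1.0]]
wrist_force: [-0.9, -5.5, 1.1]
width: 0.0007
```

apply_moves(
  series=[
    [[-3,-10,0],[0,0,0]],
    [[-3,-10,30],[0,0,0]],
    [[-3,-10,55],[0,0,0]],
    [[-33,9,55],[0,0,0]],
    [[-64,29,55],[0,0,0]],
    [[-95,48,55],[0,0,0]],
    [[-126,68,55],[0,0,0]],
    [[-157,87,55],[0,0,0]],
  ],
)

```text
t: 5.4
position: [0.5129, -0.0149, 0.174]
tool_rot: [[0.969, -0.246, 0.0], [-0.246, -0.969, 0.0], [0.0, -0.0, -1.0]]
wrist_force: [0.8, 1.0, -0.6]
width: 0.0004
```

apply_moves(
  series=[
    [[0,0,0],[0,0,0]],
    [[0,0,0],[0,0,0]],
    [[0,0,0],[0,0,0]],
  ],
)

```text
t: 5.65
position: [0.5154, -0.0156, 0.1741]
tool_rot: [[0.969, -0.245, 0.001], [-0.245, -0.969, 0.0], [0.001, -0.0, -1.0]]
wrist_force: [-1.0, 0.1, 1.0]
width: 0.0005
```

Run:
```python
from cell import bot, grab_frame, camera_params
from h import *
import cv2
s=bot.read_state();print(s['t'],s['position'],s['wrist_force'])
d=np.array(s['position'])[:2]-[.4963,-.087];print(d@[.968,-.25],d@[.25,.968])
c=camera_params('wrist');p,d=grab_frame('wrist');np.savez('w6.npz',p=p,d=d,**c)
cv2.imwrite('pics/w6.png',p[:,:,::-1])
```

```text
5.65 [ 0.51542287 -0.01563675  0.17405026] [-1.01002532  0.08733052  1.02672623]
0.0006701281634691053 0.07386034026531692
```

View pics/w6.png

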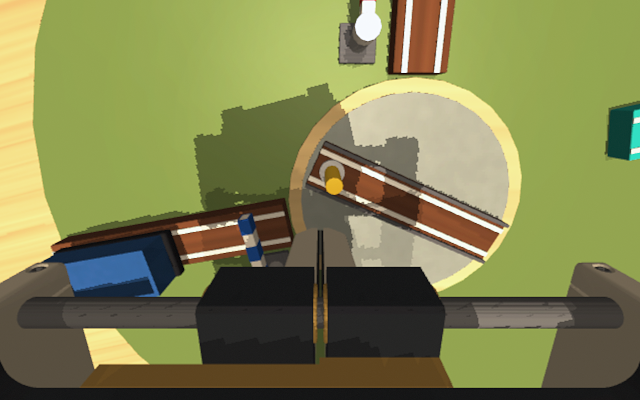

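apply_moves(
  series=[
    [[0,0,-28],[0,0,0]],
    [[0,0,-55],[0,0,0]],
    [[7,-3,-55],[0,0,0]],
    [[13,-5,-55],[0,0,0]],
    [[19,-7,-55],[0,0,0]],
    [[25,-9,-55],[0,0,0]],
    [[30,-11,-55],[0,0,0]],
    [[34,-15,-55],[0,0,0]],
  ],
)

```text
t: 6.37
position: [0.5496, -0.0305, 0.1197]
tool_rot: [[0.969, -0.245, 0.002], [-0.245, -0.969, 0.0], [0.002, -0.001, -1.0]]
wrist_force: [-0.5, -0.4, -0.0]
width: -0.0001
```

apply_moves(
  series=[
    [[4,-5,0],[0,0,0]],
    [[6,-11,0],[0,0,0]],
    [[9,-17,0],[0,0,0]],
    [[9,-17,0],[0,0,0]],
  ],
)

```text
t: 6.7
position: [0.5584, -0.0491, 0.119]
tool_rot: [[0.969, -0.247, 0.002], [-0.247, -0.969, -0.001], [0.002, 0.0, -1.0]]
wrist_force: [0.5, -0.4, -0.2]
width: 0.0002
```

Run:
```python
from cell import bot, grab_frame, camera_params
from h import *
import cv2
s=bot.read_state();print(s['t'],s['position'],s['wrist_force'])
d=np.array(s['position'])[:2]-[.4963,-.087];print(d@[.968,-.25],d@[.25,.968])
c=camera_params('wrist');p,d=grab_frame('wrist');np.savez('w7.npz',p=p,d=d,**c)
cv2.imwrite('pics/w7.png',p[:,:,::-1])
p,d=grab_frame('scene')
cv2.imwrite('pics/s7.png',cv2.resize(p[150:300,215:400,::-1],None,fx=4,fy=4,interpolation=cv2.INTER_CUBIC))
```

```text
6.7 [ 0.5584454  -0.0490921   0.11904962] [ 0.48524165 -0.39092868 -0.24615023]
0.050679768241564026 0.05223119346784018
```

View pics/w7.png

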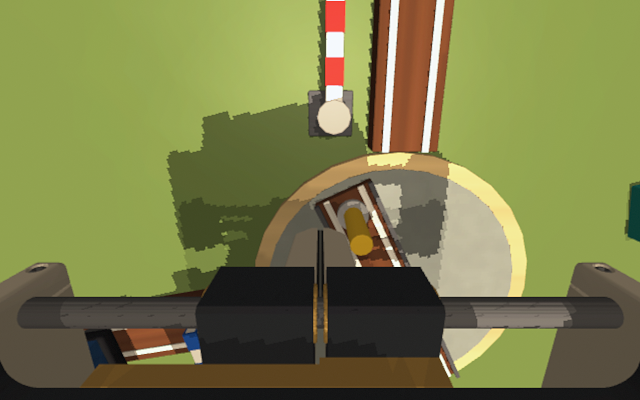

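View pics/s7.png

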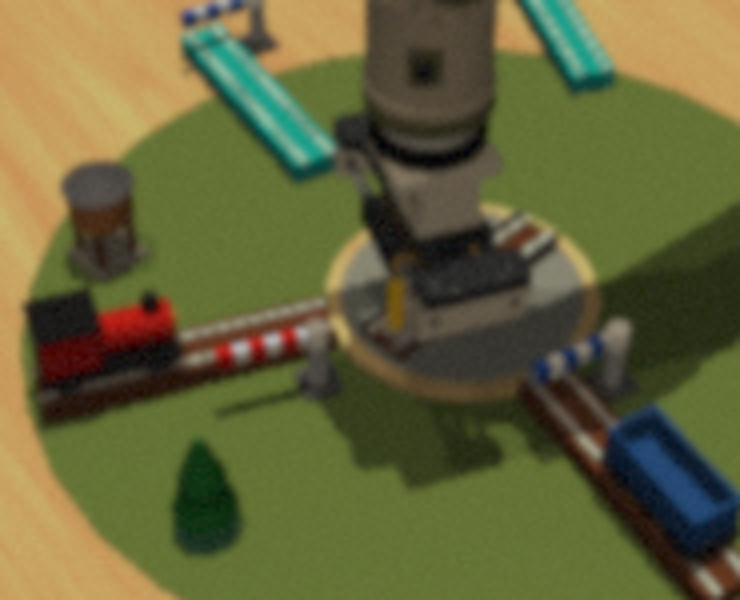

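apply_moves(
  series=[
    [[4,-6,0],[0,0,0]],
    [[7,-11,0],[0,0,0]],
    [[8,-17,0],[0,0,0]],
    [[9,-22,0],[0,0,0]],
    [[10,-27,0],[0,0,0]],
    [[11,-30,0],[0,0,0]],
    [[11,-33,0],[0,0,0]],
    [[11,-33,0],[0,0,0]],
  ],
)

```text
t: 7.47
position: [0.5685, -0.0813, 0.1187]
tool_rot: [[0.969, -0.247, 0.0], [-0.247, -0.969, -0.0], [0.0, 0.0, -1.0]]
wrist_force: [-0.8, -0.9, 1.0]
width: 0.0008
```

Run:
```python
from cell import bot, grab_frame, camera_params
from h import *
import cv2
s=bot.read_state();print(s['t'],s['position'],s['wrist_force'])
d=np.array(s['position'])[:2]-[.4963,-.087];print(d@[.968,-.25],d@[.25,.968])
c=camera_params('wrist');p,d=grab_frame('wrist');np.savez('w8.npz',p=p,d=d,**c)
cv2.imwrite('pics/w8.png',cv2.resize(p[:280,280:480,::-1],None,fx=3,fy=2.14,interpolation=cv2.INTER_CUBIC))
cv2.imwrite('pics/w8.png',cv2.resize(p[80:280,260:500,::-1],None,fx=3,fy=3,interpolation=cv2.INTER_CUBIC))
```

```text
7.4667 [ 0.56853646 -0.08128964  0.11873585] [-0.75846364 -0.88013784  0.97238196]
0.06849730435064894 0.023586746630208315
```

View pics/w8.png

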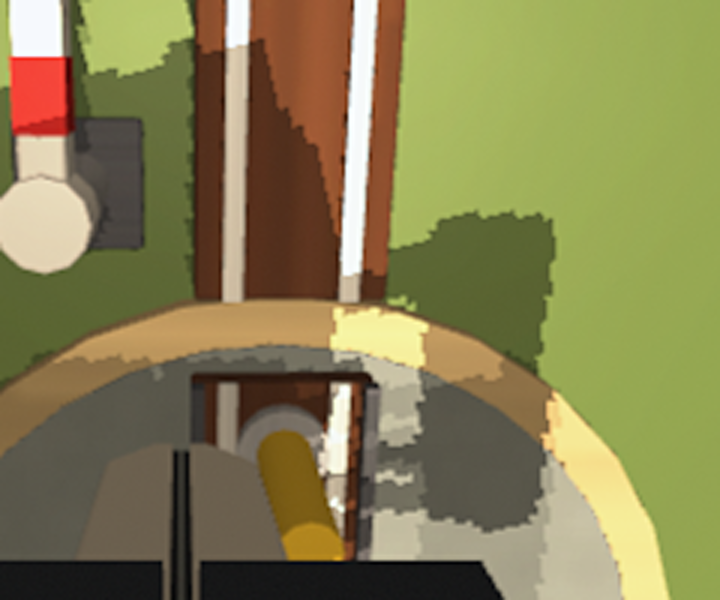

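Run:
```python
from h import *
c=np.load('w8.npz')
f=lambda x,y,z:px2w(c,260+(x+.5)/3-.5,80+(y+.5)/3-.5,z)[:2]
C=np.array([.4963,-.087]);ex=np.array([.968,-.25]);ey=np.array([.25,.968])
for n,P in dict(b1=f(228,385,.024),b2=f(343,385,.024),t1=f(232,298,.02),t2=f(349,298,.02),T1=f(238,5,.02),T2=f(366,5,.02),post=f(283,430,.035)).items():
    d=P-C;print(n,d@ex*1e3,d@ey*1e3)
```

```text
b1 86.30885681050225 12.338451642313021
b2 86.38542836124286 -11.627022622128099
t1 103.97621920430102 11.64016383338884
t2 104.05678683201391 -12.569079081678419
T1 160.8562643218303 11.664222486215532
T2 160.94606728269676 -12.452861140975992
post 80.82278763944775 1.8866480724663162
```

apply_moves(
  series=[
    [[3,12,0],[0,0,0]],
    [[3,12,35],[0,0,0]],
    [[3,12,70],[0,0,0]],
    [[3,12,105],[0,0,0]],
    [[-10,-20,125],[0,0,0]],
    [[-23,-53,145],[0,0,0]],
    [[-36,-86,165],[0,0,0]],
    [[-48,-119,182],[0,0,0]],
  ],
)

```text
t: 8.18
position: [0.5203, -0.1993, 0.3024]
tool_rot: [[0.97, -0.244, 0.001], [-0.244, -0.97, 0.0], [0.001, -0.0, -1.0]]
wrist_force: [1.1, -0.2, 0.7]
width: 0.0004
```

apply_moves(
  series=[
    [[0,0,0],[0,0,0]],
    [[0,0,0],[0,0,0]],
    [[0,0,0],[0,0,0]],
    [[0,0,0],[0,0,0]],
  ],
)

```text
t: 8.52
position: [0.521, -0.1974, 0.3]
tool_rot: [[0.97, -0.243, -0.001], [-0.243, -0.97, 0.001], [-0.001, -0.001, -1.0]]
wrist_force: [0.5, 0.3, 0.0]
width: 0.0004
```

Run:
```python
from cell import bot, grab_frame, camera_params
from h import *
import cv2
s=bot.read_state();print(s['t'],s['position'])
c=camera_params('wrist');p,d=grab_frame('wrist');np.savez('w9.npz',p=p,d=d,**c)
cv2.imwrite('pics/w9.png',cv2.resize(p[:,:,::-1],None,fx=1,fy=1))
cv2.imwrite('pics/w9c.png',cv2.resize(p[0:150,160:340,::-1],None,fx=4,fy=4,interpolation=cv2.INTER_CUBIC))
cv2.imwrite('pics/w9d.png',cv2.resize(p[120:270,150:330,::-1],None,fx=4,fy=4,interpolation=cv2.INTER_CUBIC))
```

```text
8.5167 [ 0.52104315 -0.1973822   0.30003434]
```

View pics/w9.png

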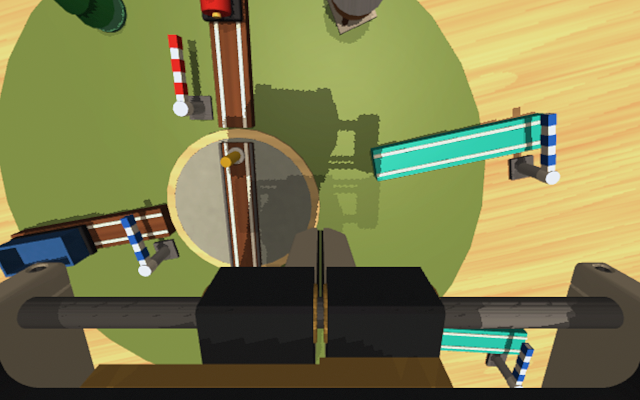

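View pics/w9c.png

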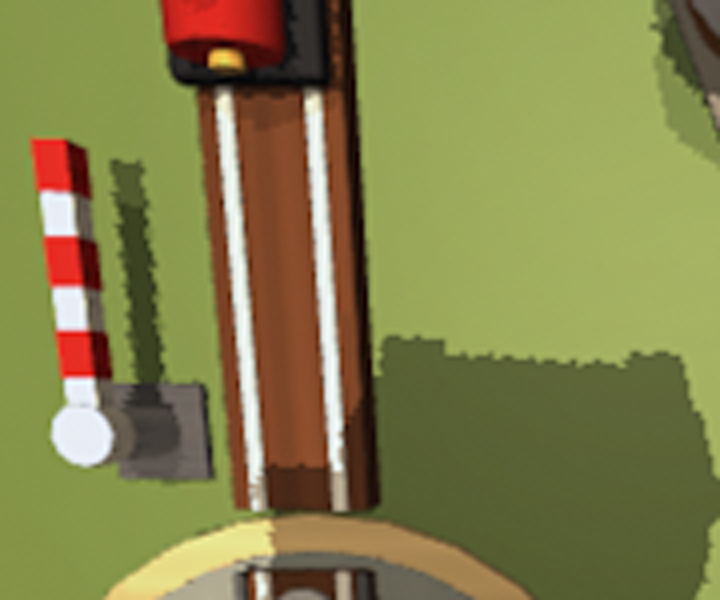

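View pics/w9d.png

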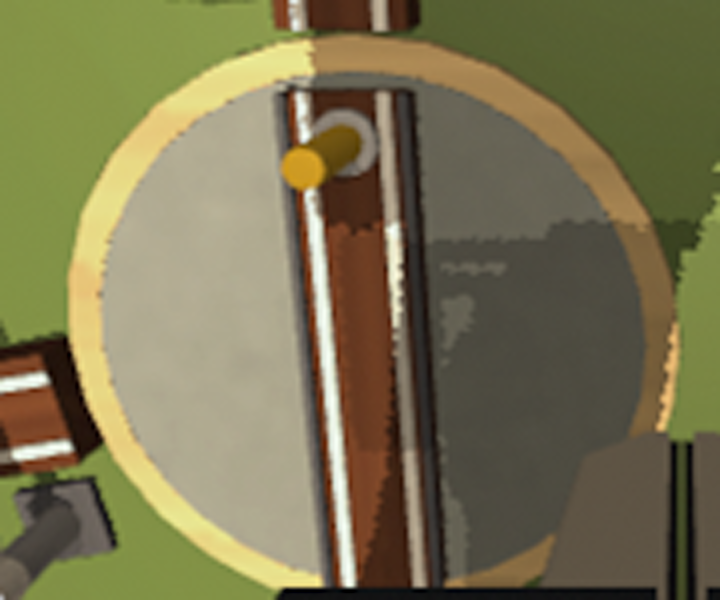

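Run:
```python
from h import *
c=np.load('w9.npz');p=c['p'].min(2).astype(float)
def line(ox,oy,a,b,z,w=3):
    (x0,y0),(x1,y1)=[((q[0]+.5)/4-.5+ox,(q[1]+.5)/4-.5+oy) for q in (a,b)]
    P=[]
    for v in range(int(np.ceil(y0)),int(y1)):
        u=x0+(x1-x0)*(v-y0)/(y1-y0); k=np.arange(int(round(u))-w,int(round(u))+w+1)
        g=p[v,k]-np.percentile(p[v,k],40);g[g<0]=0
        if g.sum()>30: P.append(px2w(c,(g*k).sum()/g.sum(),v,z)[:2])
    P=np.array(P)
    # robust fit y=ax+b
    m=np.ones(len(P),bool)
    for _ in range(4):
        k=np.polyfit(P[m,0],P[m,1],1);r=P[:,1]-np.polyval(k,P[:,0]);m=abs(r)<2*r[m].std()+1e-5
    return np.degrees(np.arctan(k[0])),k,m.sum(),r[m].std()*1e3
L=[line(160,0,(225,96),(258,490),.02),line(160,0,(314,96),(340,490),.02),line(150,120,(314,200),(347,580),.024),line(150,120,(384,100),(419,580),.024)]
for l in L: print(l)
ex=np.array([np.cos(np.radians(-14.5)),np.sin(np.radians(-14.5))]);
mt=(L[0][1]+L[1][1])/2;mb=(L[2][1]+L[3][1])/2
for x in (.45,.4963,.55,.58,.6,.7): print(x,np.polyval(mt,x),np.polyval(mb,x))
f=lambda x,y,z:px2w(c,160+(x+.5)/4-.5,(y+.5)/4-.5,z)[:2]
a=f(35,142,.056);b=f(62,370,.056);a2=f(82,148,.056);b2=f(108,365,.056)
g=lambda a,b:np.degrees(np.arctan2(*(b-a)[::-1]));print('gate',g(b,a),g(b2,a2))
```

```text
(np.float64(-14.343650408145221), array([-0.2557083,  0.0514639]), np.int64(93), np.float64(0.1438380314679398))
(np.float64(-14.343422813777144), array([-0.25570407,  0.02669438]), np.int64(90), np.float64(0.1440315760020207))
(np.float64(-13.910344334399827), array([-0.24766659,  0.04624326]), np.int64(87), np.float64(0.0845809047708397))
(np.float64(-13.906584793007916), array([-0.24759695,  0.02174078]), np.int64(93), np.float64(0.08223462235800089))
0.45 -0.07598864245734513 -0.07744227604268611
0.4963 -0.08782783894388749 -0.08890762694676174
0.55 -0.10155926121877573 -0.1022054529413376
0.58 -0.1092304468472049 -0.10963440601093302
0.6 -0.11434457059949102 -0.11458704139066334
0.7 -0.13991518936092162 -0.13935021828931482
gate -15.039932262153386 -14.301870856717475
```

Run:
```python
from cell import bot
print(bot.read_state()['t'],bot.hand_in())
```

```text
the job is handed in; nothing more can be done
8.5667 None
```

I pushed the red-striped gate open first, then pushed the turntable bridge round by its yellow post until it lined up with the red track. I lifted the arm clear and handed in at about 8.6 s.

- **Red gate:** it is open to its stop. I felt about 5.5 N when it reached the stop, and the arm measured within about 1° of parallel to the track.
- **Bridge:** from the rails, the bridge lies at −13.9° and the red track at −14.3°. The bridge is therefore about 0.4° off exact, or about 0.6 mm at its end. I left that small difference as it was.
- **Everything else:** in the last wrist picture, the blue gate is still shut and the locomotive, wagon, water tower and tree look to be where they were. I judged this by eye and did not measure it.
- **Disagreements:** the first top-camera picture put the turntable centre 3–4 mm away from where the wrist camera did, so I worked from the wrist camera. The arm also settled a few mm off its commanded poses, so I worked from measured positions.

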